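# Knock a formed cover out of its die and slide it onto the outfeed tray

### The job

The formed aluminium cover is still clamped in the open die: turn both clamp handles clockwise to their end stops so that the straps are clear of it, then press the knock-out lever all the way down so that the cover rises out of the cavity. Slide it across the die face, without picking it up, onto the flat outfeed tray (not the scrap bin) until it lies wholly on the tray, square between the rails and over neither open end. Leave the clamps open and the lever down, and do not disturb the tools lying around.

Things in the scene. Friction and masses are not known exactly. Their poses are not given: they have to be found in the camera images.
- die: Open forming die, dark steel block 180 (x) by 150 (y) by 60 mm high, fixed. Origin: centre of its underside; x points away from the robot at yaw 0. Top face 60 mm above the origin. Central cavity 93 by 113 mm, 28 mm deep, its floor a brass knock-out pad. The knock-out lever is on the front (-x) face, two swing clamps are on the top face.
- cover: The formed part: aluminium cover, closed top with five dark vent slots, 90 mm (x) by 110 mm (y) by 28 mm high, about 0.25 kg. Origin: centre of its underside. Starts in the die cavity, top flush with the die face, same yaw as the die. With the lever fully down its underside is 2 mm above the die face.
- tray: Outfeed tray, fixed, on the die's +y or -y side (scrap bin on the other), same yaw. Origin: centre of its underside, 155 mm along y from the die's centre. Black floor 122 mm (x) by 150 mm (y), 55 mm above the origin, 5 mm below the die face, 5 mm gap to the die. Aluminium rails 6 mm thick, 12 mm high along both x edges, 110 mm clear between. Both y ends open, no stop.
- scrap_bin: Blue open scrap bin with metal offcuts, fixed, 122 mm (x) by 150 mm (y), 45 mm high, on the other side of the die from the tray. Origin: centre of its underside.
- clamp_near (a joint): Clamp on the robot's side of the die, rad. 0: its strap points straight in over the cover; grows as it turns clockwise seen from above; 1.45 is the end stop (strap along the die's edge, clear of the cover). It stays where it is left (friction).
- clamp_near_grip (a point): Centre of the near clamp's black handle bar, on its turning axis, 67 mm from the die's centre towards -x, 22 mm above the die face. Bar 50 mm long, 12 wide, 20 high (12 to 32 mm above the die face). The point's x axis runs along the bar and the steel strap below it: 18 mm wide, 2 to 10 mm above the die face, reaching 41 mm from the axis.
- clamp_far (a joint): Clamp on the far side of the die, rad. 0: its strap points in over the cover (towards the robot); grows clockwise seen from above; 1.45 is the end stop. It stays where it is left.
- clamp_far_grip (a point): Centre of the far clamp's handle bar, 67 mm from the die's centre towards +x; otherwise the same as the near clamp, its x axis along the bar and strap.
- lever (a joint): Knock-out lever, rad. 0: arm raised, cover down; 0.55: fully pressed down, at its stop, cover raised 30 mm. About 4 to 7 N on the pad; it stays where it is left.
- lever_pad (a point): Middle of the top of the lever's black pad (30 by 42 mm). The arm lies along y in front of the die, 118 mm from the die's centre towards -x; its pivot is at -50 mm in the die's y, 55 mm above the bench; the pad's middle is 105 mm from the pivot towards +y and comes down about 58 mm as it is pressed.
- multimeter: Yellow multimeter lying on the bench, 150 by 80 by 35 mm, loose. Origin: centre of its underside.
- iron_stand: Soldering iron stand, black foot 100 by 70 mm, 122 mm high, loose. Origin: centre of its underside.
- spool: Solder spool standing on its flange, 64 mm diameter, 46 mm high, loose. Origin: centre of its underside.
- screwdriver: Screwdriver lying on the bench, 180 mm long, loose. Origin: under its middle.
Things that resemble listed ones, but are neither listed nor needed, are in the scene too. Of the things that look like the cover, the middle-sized one is meant.

How it is judged:
On the way, in this order (a step that is already met when the one before it is completed fails the run):
1. both clamps are turned to their end stops (1.35 rad or more) with the cover still down in the cavity (value of joint each of clamp_near, clamp_far above 1.35 rad and z of cover in the frame of die below 0.04 m), for 0.1 s.
2. the lever is fully down (0.52 rad or more) and the cover stands raised on the knock-out pad, still over the cavity (value of joint lever above 0.52 rad and z of cover in the frame of die above 0.0595 m and y of cover in the frame of die between -0.02 and 0.02 m and x of cover in the frame of die between -0.02 and 0.02 m), for 0.2 s.
At the end, for the whole second after the job is handed in: The cover lies flat, released and at rest on the tray's floor between the rails, wholly on the tray (its centre within 22 mm of the tray's centre along y and 13 mm along x, turned less than 0.15 rad from the rails); both clamps are at 1.35 rad or more and the lever at 0.5 rad or more (value of joint each of clamp_near, clamp_far above 1.35 rad and value of joint lever above 0.5 rad and y of cover in the frame of tray between -0.022 and 0.022 m and x of cover in the frame of tray between -0.013 and 0.013 m and z of cover in the frame of tray between 0.052 and 0.059 m and angle between cover's own z axis and vertical below 0.05 rad and angle between the y axis of cover and the y axis of tray, either way round below 0.15 rad and linear speed of cover below 0.01 m/s); the robot touches nothing.
It fails at once if the cover is picked up: its underside more than 20 mm above the die face (z of cover in the frame of die above 0.08 m).
It fails at once if the multimeter is moved more than 20 mm (distance of multimeter from where it was at the start of the episode above 0.02 m).
It fails at once if the iron stand is moved more than 20 mm (distance of iron_stand from where it was at the start of the episode above 0.02 m).
It fails at once if the solder spool is moved more than 20 mm (distance of spool from where it was at the start of the episode above 0.02 m).
It fails at once if the screwdriver is moved more than 20 mm (distance of screwdriver from where it was at the start of the episode above 0.02 m).
It also fails if it takes over 67 s, if anything falls off the work surface, if the arm or the gripper's body presses on something with over 40 N, if the wrist force passes 120 N, or if a joint passes its speed limit or range.

### The arm

A 6-joint arm with a two-finger parallel gripper is mounted at the origin on the work surface. World frame = base frame: x ahead of the robot, y to its left, z up, the work surface at z = 0. Lengths are in m, angles in rad, forces in N, time in s.
With the tool pointing down it reaches from about 0.325 to 0.775 m from the base axis. Payload 5.5 kg.
Tool frame: the origin (TCP) lies on the mounting face of the last link; the fingertips stand bot.tip_reach ahead of it and the grasp point (between the pads) lies 163 mm ahead of it (bot.tip_reach is the distance from the TCP to the fingertips, in m); z points along the fingers, y is the line along which they close (so a half turn about z gives the same grasp; the last joint's range is limited). The gripper opens to 88 mm and grips with 3 to 60 N. Pads are 20 mm wide; open, the fingers measure 115 mm over their backs; the gripper's body (75 mm by 178 mm) begins 61 mm behind the grasp point.
Start: joints at [-1.255, 0.091, 1.231, -0, 1.82, -0.057], TCP at [0.219, -0.559, 0.405] pointing down, gripper open.
Joint ranges: [-2.87, 2.87], [-0.86, 2.18], [0.17, 2.46], [-1.51, 4.65], [0.06, 2.69], [-2.65, 2.65]. Speed limits (rad/s): [2.57, 2.57, 3.01, 3.14, 3.14, 3.14].

### API

Orientations are given as [roll, pitch, yaw] about the fixed x, y, z axes, in that order (R = Rz(yaw) Ry(pitch) Rx(roll)).
In Python, from bench import bot, viewer gives the robot as it stands. The module is installed in compiled form; this text tells all that it offers.
- The arm moves only by the shell command python3 -m creep 'ROWS' [FORCE]. ROWS is JSON, a list that holds one entry, the list of rows, each a list of 5 numbers: the shift along the tool's x, y, z in mm, then the turn about the tool's z in degrees, then the opening, from 0 (shut) to 1 (fully open). A call has 1 to 10 rows; each row is the pose to reach, as a shift and turn from the pose commanded when the call began, along the tool's axes at that moment; what a row does not reach only later rows make up. A row lasts 1/8 s, in which the tool goes at most 62.5 mm and 10.7 degrees, less where a joint would pass 70% of its speed; a pose out of reach is approached as far as the arm can. A call with a gripper value outside its range is refused whole. The fingers move at their own pace and stop on an object; FORCE is the grip in N (left out, the last holds). Time passes only in rows, so rows that repeat a pose let the fingers close. It gives the time, the measured TCP pose, the force, the opening and the grip force at its end, in the units of the state.
- bot.get_obs(): the state, without advancing time (a new reading comes with each control period).
- viewer.read_camera(name): name is "side" or "top" or "wrist"; returns a dict with "img" (480x640x3 uint8, blue, green, red), "mtx" (3x3 intrinsics, pixels), "rvec" (rotation vector, rad) and "tvec" (3), from world to camera coordinates, as OpenCV has them. Camera axes: x right, y down, z forward; pixel columns grow to the right and rows downward; lengths in m; the calibration is good to about 2 mm. A picture is of the moment at which its call begins. There is no depth.
- bot.finish_job(): hands the job in; it is judged then, once.
The state is a dict: "clock": time; "joints": joint angles; "qvel": joint speeds; "joint_torque": joint torques, N m; "eef_pos": TCP position; "eef_rot": TCP orientation; "contact_force": force on the tool from outside, world axes, zero at the start; "moment": the same for the moment, N m; "width": opening from 0.0 (shut) to 1.0 (fully open); "finger_force": force on a finger pad.
Only numpy, scipy, OpenCV 4.12 (cv2) and the standard library are available. Lean on these libraries where they do the work, as an engineer would, in place of code of your own. Each camera call takes 0.05 s, during which the arm holds its last target. There are 200 camera calls.

## Working session

There is one attempt and no reset: what is moved stays moved. The work goes in short steps, Python scripts to look and compute and a shell command to move; the robot and the scene stay as the last step left them, time stands still between calls to the robot, and variables do not carry over. Pictures are saved under pics/ and viewed, at most 10 in all, crops included, and the job is handed in when it is done.

```bash
mkdir -p pics; cat > h.py <<'E'
import numpy as np, cv2
from bench import bot, viewer
def cam(n):
    c=viewer.read_camera(n); R=cv2.Rodrigues(np.array(c["rvec"],float))[0]; return c["img"],np.array(c["mtx"]),R,np.array(c["tvec"],float).ravel()
def ray(uv,z,K,R,t):
    uv=np.atleast_2d(uv).astype(float); d=(R.T@np.linalg.inv(K)@np.c_[uv,np.ones(len(uv))].T).T; o=-R.T@t
    return o+d*((z-o[2])/d[:,2])[:,None]
def proj(p,K,R,t): 
    return cv2.projectPoints(np.atleast_2d(p).astype(float),cv2.Rodrigues(R)[0],t,K,None)[0].reshape(-1,2)
E
python3 - <<'E'
from h import *
import pickle
s=bot.get_obs();print(s,bot.tip_reach)
d={n:cam(n) for n in("top","side")}
for n in d: cv2.imwrite(f"pics/{n}0.png",d[n][0]); print(n,-d[n][2].T@d[n][3], d[n][1][0,0])
pickle.dump(d,open("d0.pkl","wb"))
E
```

```text
{'clock': 0.0, 'joints': array([-1.25467970e+00,  9.18561546e-02,  1.23188584e+00,  1.56939094e-05,
        1.81976566e+00, -5.66882300e-02]), 'qvel': array([-7.17133623e-04, -9.28532874e-05,  1.18299919e-03, -9.02729737e-04,
       -6.07713243e-04, -1.20750357e-03]), 'joint_torque': array([-3.63281484e-03, -4.46455550e+01, -4.06449759e+01,  6.95881457e-02,
        2.95332307e-02, -1.57815480e-04]), 'eef_pos': array([ 0.21856348, -0.55884012,  0.40350817]), 'eef_rot': array([-3.13968159e+00, -1.23692786e-04,  3.72808590e-01]), 'contact_force': array([ 0.05476789,  0.61571699, -0.74462356]), 'moment': array([-0.01763224,  0.00546037,  0.0428146 ]), 'finger_force': 0.0, 'width': 1.0053416392454417} 0.182
top [ 0.34870254 -0.00693623  1.17275787] 460.58118408722146
side [0.00357348 0.73999177 0.91338557] 496.09150426406325
```

View pics/top0.png

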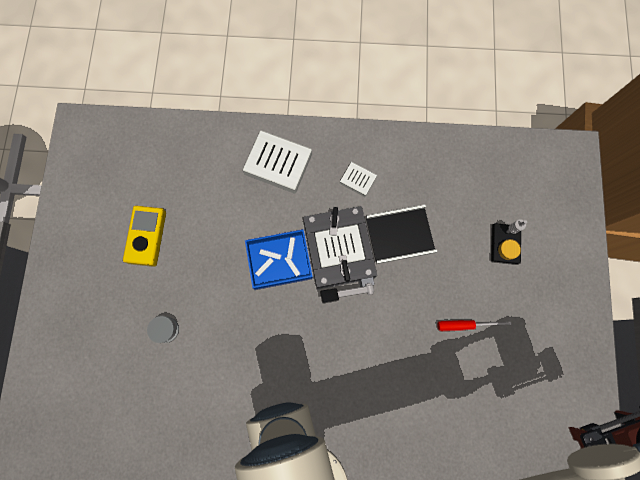

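View pics/side0.png

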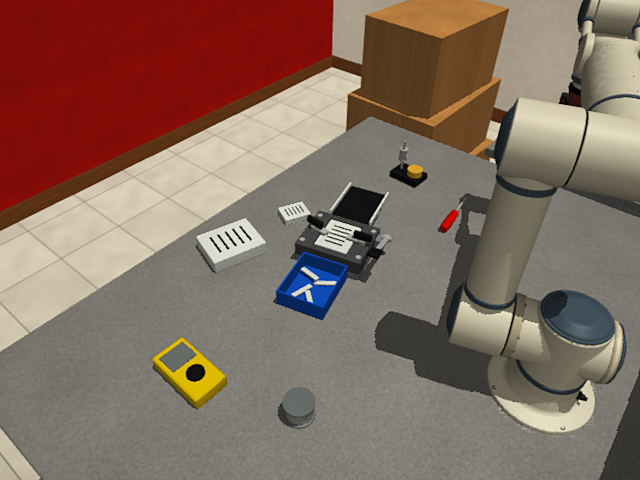

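The top view shows three cover-like parts: a large one at (277,160), a small one at (358,178), and a middle-sized one in the die at (340,245). The one in the die fits the description (in the cavity, under the clamps). The tray is at (400,235), on the die's -y side, and the blue bin is at (280,258). The lever pad is at (329,295).

```bash
python3 - <<'E'
from h import *
import pickle
d=pickle.load(open("d0.pkl","rb")); im,K,R,t=d["top"]
hsv=cv2.cvtColor(im,cv2.COLOR_BGR2HSV); g=im.max(2)
def pick(mask,z,box,nm):
    m=np.zeros_like(mask); x0,y0,x1,y1=box; m[y0:y1,x0:x1]=mask[y0:y1,x0:x1]
    ys,xs=np.nonzero(m); n,l,st,ce=cv2.connectedComponentsWithStats(m)
    k=1+np.argmax(st[1:,4]); ys,xs=np.nonzero((l==k))
    P=ray(np.c_[xs,ys],z,K,R,t)[:,:2]; r=cv2.minAreaRect((P*1000).astype(np.float32))
    print(nm,st[k],"mean",P.mean(0).round(4),"rect",r)
pick(((g>190)).astype(np.uint8),.06,(310,222,368,272),"cover")
pick(((g<45)).astype(np.uint8),.055,(365,200,440,265),"tray")
pick(((g>190)).astype(np.uint8),.0,(330,155,380,200),"small")
pick(((g>190)).astype(np.uint8),.0,(240,125,315,195),"large")
pick(((hsv[...,0]>100)&(hsv[...,0]<130)&(hsv[...,1]>120)).astype(np.uint8),.045,(235,225,315,295),"bin")
pick(((hsv[...,1]<60)&(g<85)).astype(np.uint8),.06,(300,195,385,300),"die")
c=cv2.resize(im[190:310,235:445],None,fx=3.8,fy=3.8,interpolation=cv2.INTER_CUBIC); cv2.imwrite("pics/crop0.png",c)
E
```

```text
cover [ 315  225   50   42 1252] mean [ 0.5755 -0.056 ] rect ((576.973388671875, -55.57025909423828), (91.20922088623047, 107.79373168945312), 14.257250785827637)
tray [ 366  209   69   53 2339] mean [ 0.618  -0.2074] rect ((613.7623901367188, -205.12789916992188), (108.89093017578125, 149.6882781982422), 14.334797859191895)
small [340 162  37  33 527] mean [ 0.7744 -0.0997] rect ((774.7158203125, -99.7920913696289), (76.90963745117188, 63.52317810058594), 63.8940315246582)
large [ 243  131   68   59 2075] mean [0.8139 0.1211] rect ((815.0070190429688, 121.32780456542969), (151.49356079101562, 123.17515563964844), 72.00080108642578)
bin [ 245  229   68   61 2582] mean [0.5349 0.0937] rect ((535.8602905273438, 93.55006408691406), (126.77812957763672, 149.96820068359375), 14.344499588012695)
die [338 215  47  49 840] mean [ 0.6047 -0.1387] rect ((596.93115234375, -108.170654296875), (122.20184326171875, 114.20414733886719), 1.5852382183074951)
```

View pics/crop0.png

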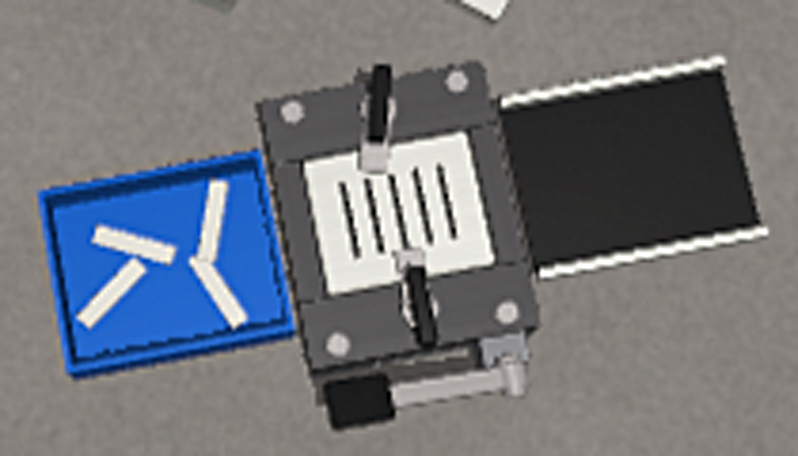

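The crop confirms the middle-sized cover sits in the die under both straps. The near bar is around (419,307) and the far bar around (378,102). The far bar is visibly pre-turned, and the lever pad is at (360,400).

```bash
cat >> h.py <<'E'
def rel(p,yaw):  # shift in tool axes (mm) and turn (deg, tool z) from measured pose to target TCP p / yaw, tool down
    s=bot.get_obs(); R=cv2.Rodrigues(np.zeros(3))[0]
    y=s["eef_rot"][2]; Rt=np.array([[np.cos(y),np.sin(y),0],[np.sin(y),-np.cos(y),0],[0,0,-1]])
    dy=(yaw-y+np.pi)%(2*np.pi)-np.pi
    return (1000*Rt.T@(np.array(p)-s["eef_pos"])).round(1), round(float(-np.degrees(dy)),1)
def die(x,y,z,c=(.5755,-.0557),a=.2496):
    return np.array([c[0]+x*np.cos(a)-y*np.sin(a),c[1]+x*np.sin(a)+y*np.cos(a),z])
E
python3 - <<'E'
from h import *
import pickle
d=pickle.load(open("d0.pkl","rb")); im,K,R,t=d["top"]; g=im.max(2)
m=(g<35).astype(np.uint8); m[:, :312]=0; m[:,366:]=0; m[:200]=0; m[310:]=0
n,l,st,ce=cv2.connectedComponentsWithStats(m)
for k in range(1,n):
    if st[k,4]<25: continue
    ys,xs=np.nonzero(l==k); P=ray(np.c_[xs,ys],.09,K,R,t)[:,:2]
    C=np.cov(P.T); w,v=np.linalg.eigh(C); a=np.arctan2(v[1,1],v[0,1])
    print(st[k],P.mean(0).round(4),"angle",np.degrees(a).round(1),"sd mm",(1000*np.sqrt(w)).round(1))
print("pred near",die(-.067,0,0),"far",die(.067,0,0),"pad",die(-.118,.055,0))
print(rel(die(-.067,0,.33),.2496+np.pi))
E
```

```text
[332 207   6  20  67] [ 0.6423 -0.0391] angle 176.4 sd mm [ 3.4 14.8]
[320 289  19  14 196] [ 0.4496 -0.0362] angle 101.0 sd mm [ 8.  11.3]
pred near [ 0.51057624 -0.0722501   0.        ] far [ 0.64042376 -0.0391499   0.        ] pad [ 0.44757077 -0.03155231  0.        ]
(array([ 449.2, -346.8,   73.6]), -172.9)
```

```bash
python3 -m creep '[[[50,-39,8,-10,1],[100,-77,16,-20,1],[150,-116,25,-30,1],[200,-154,33,-40,1],[250,-193,41,-50,1],[300,-231,49,-60,1],[350,-270,57,-70,1],[400,-308,65,-80,1],[449,-347,74,-90,1],[449,-347,74,-100,1]]]' 40
python3 -m creep '[[[0,0,0,-10,1],[0,0,0,-20,1],[0,0,0,-30,1],[0,0,0,-40,1],[0,0,0,-50,1],[0,0,0,-60,1],[0,0,0,-70,1],[0,0,0,-73,1],[0,0,0,-73,1]]]'
python3 - <<'E'
from h import *
print(rel(die(-.067,0,.255),.2496+np.pi))
im,K,R,t=cam("wrist"); cv2.imwrite("pics/w1.png",im)
print(proj([die(-.067,0,.092),die(.067,0,.092),die(0,0,.06)],K,R,t).round())
im,K,R,t=cam("top"); cv2.imwrite("pics/t1.png",im)
E
```

```text
clock: 1.35
eef_pos: [0.5113, -0.0687, 0.329]
eef_rot: [-3.14, -0.002, 2.129]
contact_force: [-0.6, -0.6, 0.2]
width: 1.001
finger_force: 0.0
clock: 2.48
eef_pos: [0.5102, -0.0721, 0.3302]
eef_rot: [3.141, -0.001, -2.892]
contact_force: [-0.3, 0.8, 0.8]
width: 1.0
finger_force: 0.0
(array([-0.3, -0.2, 75.2]), 0.0)
[[322. 257.]
 [322. 423.]
 [322. 324.]]
```

View pics/w1.png

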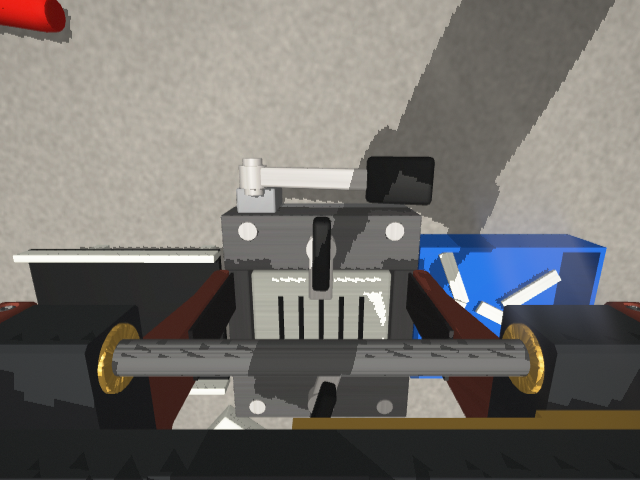

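The wrist view shows the near bar at (321,254), upright and aligned with the die. That is within 3 px of the predicted (322,257), so I can descend and grip.

```bash
python3 -m creep '[[[0,0,30,0,1],[0,0,60,0,1],[0,0,75,0,1],[0,0,75,0,1],[0,0,75,0,0.05],[0,0,75,0,0.05],[0,0,75,0,0.05],[0,0,75,0,0.05],[0,0,75,0,0.05],[0,0,75,0,0.05]]]' 30
```

```text
clock: 3.82
eef_pos: [0.5103, -0.0721, 0.2556]
eef_rot: [3.142, -0.0, -2.891]
contact_force: [1.2, 0.5, -0.0]
width: 0.359
finger_force: 0.0
```

```bash
python3 -m creep '[[[0,0,0,0,0.05],[0,0,0,0,0.05],[0,0,0,0,0.05],[0,0,0,0,0.05],[0,0,0,0,0.05]]]'
```

```text
clock: 4.45
eef_pos: [0.5103, -0.0719, 0.2556]
eef_rot: [3.141, -0.0, -2.891]
contact_force: [-0.9, 2.6, 0.6]
width: 0.134
finger_force: 30.0
```

```bash
python3 -m creep '[[[0,0,0,10,0.05],[0,0,0,20,0.05],[0,0,0,30,0.05],[0,0,0,40,0.05],[0,0,0,50,0.05],[0,0,0,60,0.05],[0,0,0,70,0.05],[0,0,0,78,0.05],[0,0,0,83,0.05],[0,0,0,84,0.05]]]'; python3 -c "
from h import *
s=bot.get_obs();print(s['moment'],s['contact_force'],s['eef_rot'])"
```

```text
clock: 5.7
eef_pos: [0.5104, -0.0715, 0.2556]
eef_rot: [3.141, -0.001, 1.927]
contact_force: [0.9, 5.5, 0.1]
width: 0.134
finger_force: 30.1
[ 0.87192289 -0.22780942  0.41032036] [0.86015364 5.5411973  0.10583046] [ 3.14066757e+00 -1.24088443e-03  1.92728637e+00]
```

```bash
python3 -m creep '[[[0,0,0,84,0.4],[0,0,0,84,0.4],[0,0,0,84,0.4],[0,0,-30,84,0.4],[0,0,-70,84,0.4],[0,0,-70,84,0.4]]]' >/dev/null; python3 - <<'E'
from h import *
s=bot.get_obs(); print(s['eef_pos'],s['eef_rot'],s['width'])
E
echo; python3 -m creep '[[[0,0,0,0,0.4],[0,0,0,0,0.4]]]'; python3 -c "
from h import *
print(rel(die(.067,0,.33),np.radians(176.4)))"
```

```text
[ 0.51082908 -0.07273396  0.32994244] [ 3.13461860e+00 -2.76842075e-03  7.95766212e-01] 0.4022471864422491

clock: 6.7
eef_pos: [0.5102, -0.0723, 0.3248]
eef_rot: [-3.141, 0.001, 0.805]
contact_force: [-0.4, -0.6, 0.1]
width: 0.401
finger_force: 0.0
(array([114.2,  70.9,  -5.2]), -130.3)
```

I repeated the 84° turn in a new call by mistake, so the tool over-rotated while it released. I'm checking the near clamp before going on.

```bash
python3 -m creep '[[[20,12,-5,-10,0.7],[40,24,-5,-20,0.7],[60,37,-5,-30,0.7],[80,50,-5,-40,0.7],[100,62,-5,-50,0.7],[114,71,-5,-60,0.7],[114,71,-5,-70,0.7],[114,71,-5,-80,0.7],[114,71,-5,-90,0.7],[114,71,-5,-100,0.7]]]'
python3 -m creep '[[[0,0,0,-10,0.7],[0,0,0,-20,0.7],[0,0,0,-30,0.7],[0,0,0,-30,0.7]]]'
python3 - <<'E'
from h import *
print(rel(die(.067,0,.255),np.radians(176.4)))
im,K,R,t=cam("wrist"); cv2.imwrite("pics/w2.png",im)
print(proj([die(-.067,0,.092),die(.067,0,.092),die(0,0,.06)],K,R,t).round())
E
```

```text
clock: 7.95
eef_pos: [0.6406, -0.0398, 0.3294]
eef_rot: [-3.14, -0.001, 2.555]
contact_force: [-0.2, -0.8, 0.3]
width: 0.7
finger_force: 0.0
clock: 8.45
eef_pos: [0.6406, -0.0397, 0.3297]
eef_rot: [-3.141, -0.001, 3.071]
contact_force: [-0.3, 0.0, 0.5]
width: 0.696
finger_force: 0.0
(array([ 0.2,  0.6, 74.7]), -0.5)
[[249.  44.]
 [323. 256.]
 [293. 157.]]
```

View pics/w2.png

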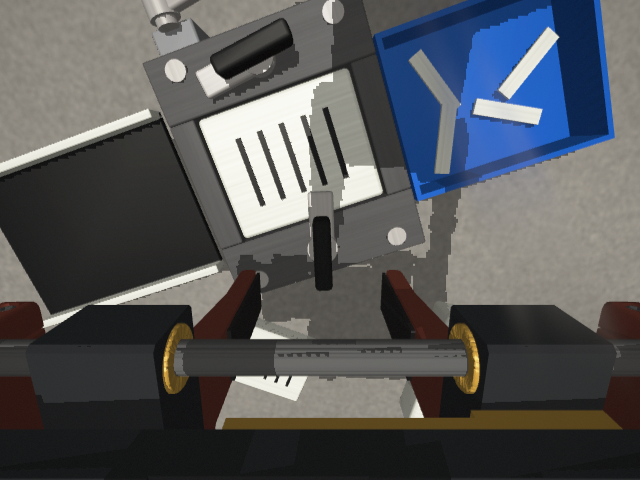

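The wrist view shows the near clamp turned aside, its bar at (250,50) and strap pointing left. The far bar is at (322,252), centred between the fingers. Next I measure the near clamp's angle.

```bash
python3 - <<'E'
from h import *
im,K,R,t=cam("wrist"); g=im.max(2)
for th in(30,50):
  m=(g<th).astype(np.uint8); m[110:]=0; m[:,:190]=0; m[:,310:]=0
  n,l,st,ce=cv2.connectedComponentsWithStats(m); k=1+np.argmax(st[1:,4]); ys,xs=np.nonzero(l==k)
  P=ray(np.c_[xs,ys],.09,K,R,t)[:,:2]; r=cv2.minAreaRect((P*1000).astype(np.float32)); w,v=np.linalg.eigh(np.cov(P.T))
  print(st[k],r,np.degrees(np.arctan2(v[1,1],v[0,1])))
E
```

```text
[218  20  74  59 813] ((516.6328125, -68.72698974609375), (12.413518905639648, 48.503570556640625), 30.10239601135254) 111.85491812972039
[ 210   18   83   61 1268] ((513.292236328125, -71.62052154541016), (15.723840713500977, 49.317928314208984), 21.05057716369629) 108.56822423066968
```

```bash
python3 -m creep '[[[0,0,30,0,0.7],[0,0,60,0,0.7],[0,0,75,0,0.7],[0,0,75,0,0.7],[0,0,75,0,0.05],[0,0,75,0,0.05],[0,0,75,0,0.05],[0,0,75,0,0.05],[0,0,75,0,0.05],[0,0,75,0,0.05]]]' 30; python3 -m creep '[[[0,0,0,0,0.05],[0,0,0,0,0.05],[0,0,0,0,0.05]]]'
```

```text
clock: 9.8
eef_pos: [0.6407, -0.0389, 0.2557]
eef_rot: [3.14, 0.0, 3.071]
contact_force: [0.5, 4.0, 0.9]
width: 0.133
finger_force: 29.9
clock: 10.18
eef_pos: [0.6407, -0.0389, 0.2557]
eef_rot: [3.14, 0.0, 3.071]
contact_force: [0.3, 5.3, 1.2]
width: 0.135
finger_force: 29.9
```

The near clamp reads about 83–85°, so it is at its stop. Now the far one, about 66° to go.

```bash
python3 -m creep '[[[0,0,0,10,0.05],[0,0,0,20,0.05],[0,0,0,30,0.05],[0,0,0,40,0.05],[0,0,0,50,0.05],[0,0,0,58,0.05],[0,0,0,64,0.05],[0,0,0,67,0.05],[0,0,0,67,0.05]]]'; python3 -c "
from h import *
s=bot.get_obs();print(s['moment'],s['eef_rot'])"
```

```text
clock: 11.3
eef_pos: [0.6407, -0.0391, 0.2557]
eef_rot: [3.141, -0.001, 1.902]
contact_force: [0.1, 5.5, 1.1]
width: 0.137
finger_force: 30.0
[ 0.96952904 -0.11633431  0.44954302] [ 3.14118815e+00 -8.58131926e-04  1.90232745e+00]
```

```bash
python3 -m creep '[[[0,0,0,0,0.4],[0,0,0,0,0.4],[0,0,0,0,0.4],[0,0,-30,0,0.4],[0,0,-60,0,0.0],[0,0,-60,0,0.0]]]'; python3 - <<'E'
from h import *
im,K,R,t=cam("top"); g=im.max(2)
cv2.imwrite("pics/t2.png",im)
print(rel(die(-.118,.055,.30),.2496+np.pi/2))
E
```

```text
clock: 12.05
eef_pos: [0.641, -0.0399, 0.3189]
eef_rot: [3.136, 0.003, 1.9]
contact_force: [0.7, -0.5, -0.7]
width: 0.212
finger_force: 0.0
(array([  70.4, -180.1,   16.5]), 4.6)
```

```bash
python3 -m creep '[[[18,-45,4,2,0],[35,-90,8,5,0],[53,-135,12,5,0],[70,-180,16,5,0],[70,-180,16,5,0],[70,-180,16,5,0]]]'; python3 - <<'E'
from h import *
print(rel(die(-.118,.055,.28),.2496+np.pi/2))
im,K,R,t=cam("wrist"); cv2.imwrite("pics/w3.png",im)
print(proj([die(-.118,.055,.09),die(-.118,.055,.03),die(-.067,0,.092),die(.067,0,.092),die(0,0,.06)],K,R,t).round())
E
```

```text
clock: 12.85
eef_pos: [0.4479, -0.0318, 0.2988]
eef_rot: [-3.141, -0.0, 1.813]
contact_force: [-0.6, 0.1, 0.1]
width: 0.003
finger_force: 0.0
(array([ 0.3, -0.2, 18.8]), -0.4)
[[320. 270.]
 [320. 242.]
 [403. 354.]
 [619. 352.]
 [487. 327.]]
```

View pics/w3.png

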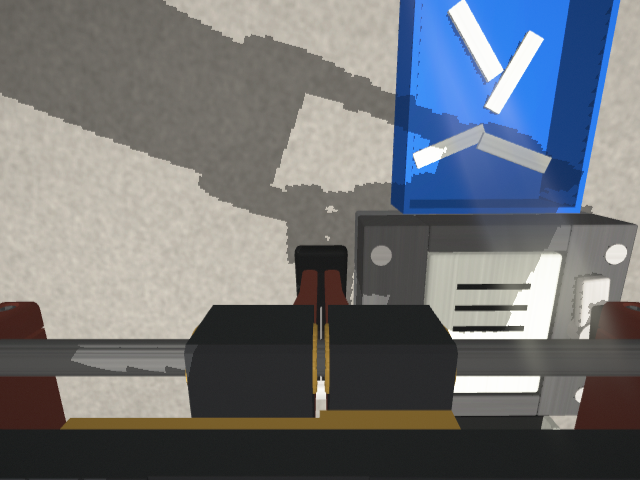

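The wrist view shows the closed fingers over the black pad, centred at about (321,270). The far strap at (593,300) lies along the die's edge. Now pressing down.

```bash
python3 -m creep '[[[0,0,12,0,0],[0,0,20,0,0],[0,0,28,0,0],[0,0,36,0,0],[0,0,44,0,0],[0,0,52,0,0],[0,0,60,0,0],[0,0,66,0,0],[0,0,70,0,0],[0,0,70,0,0]]]'
```

```text
clock: 14.15
eef_pos: [0.448, -0.0313, 0.2296]
eef_rot: [3.141, -0.001, 1.814]
contact_force: [0.2, 1.7, 1.9]
width: 0.005
finger_force: 1.4
```

```bash
python3 -m creep '[[[0,0,4,0,0],[0,0,8,0,0],[0,0,10,0,0],[0,0,12,0,0],[0,0,12,0,0]]]'; python3 -m creep '[[[0,0,2,0,0],[0,0,4,0,0],[0,0,4,0,0]]]'
```

```text
clock: 14.78
eef_pos: [0.4482, -0.0321, 0.2191]
eef_rot: [3.14, 0.002, 1.813]
contact_force: [-1.8, -0.0, 7.9]
width: 0.007
finger_force: 4.5
clock: 15.15
eef_pos: [0.4482, -0.0321, 0.2184]
eef_rot: [3.139, 0.002, 1.813]
contact_force: [-10.6, 1.2, 28.2]
width: 0.008
finger_force: 14.0
```

The force rose to 28 N with no further travel, so the lever is at its stop. I'll hold, lift and check the cover.

```bash
python3 -m creep '[[[0,0,0,0,0],[0,0,0,0,0],[0,0,-4,0,0],[0,0,-40,0,0.3],[0,0,-80,0,0.5],[0,0,-85,0,0.5]]]'; python3 - <<'E'
from h import *
P=rel(die(0,.09,.32),.2496+np.pi/2); print(P)
E
python3 -m creep '[[[0,0,0,0,0.5],[0,0,0,0,0.5]]]'; python3 - <<'E'
from h import *
print(rel(die(0,.085,.30),.2496+np.pi/2))
im,K,R,t=cam("top"); cv2.imwrite("pics/t3.png",im); im2,K2,R2,t2=cam("side")
c=[cv2.resize(im[195:305,300:440],None,fx=2.85,fy=2.85,interpolation=3),cv2.resize(im2[175:290,265:405],None,fx=2.85,fy=2.85,interpolation=3)]
h=max(x.shape[0] for x in c); c=[cv2.copyMakeBorder(x,0,h-x.shape[0],0,0,0) for x in c]; cv2.imwrite("pics/c3.png",np.hstack(c))
E
```

```text
clock: 15.9
eef_pos: [0.4483, -0.032, 0.3012]
eef_rot: [3.138, 0.002, 1.813]
contact_force: [-0.1, -0.2, 0.4]
width: 0.308
finger_force: 0.0
(array([ 36.5, 117.2, -18.8]), -0.4)
clock: 16.15
eef_pos: [0.4474, -0.0318, 0.2966]
eef_rot: [-3.139, -0.001, 1.813]
contact_force: [-0.2, -0.4, 1.3]
width: 0.494
finger_force: 0.0
(array([ 31. , 118. ,  -3.4]), -0.4)
```

View pics/c3.png

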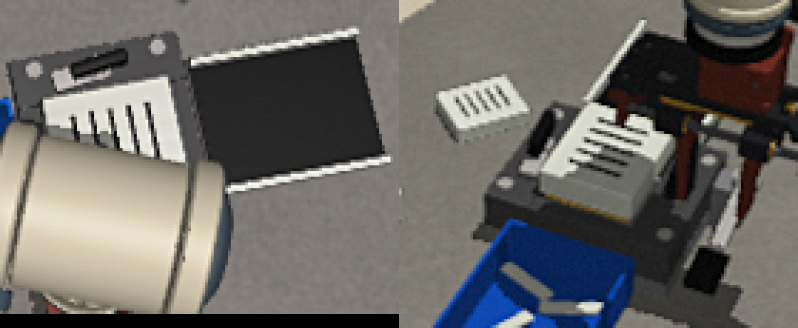

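The crops show the cover raised with the brass pad visible beneath it, both straps along the die's edges and the lever pad low. Next I set the fingers behind the cover on the bin side, spread 44 mm so the push stays square.

```bash
python3 -m creep '[[[10,30,-3,0,0.5],[20,60,-3,0,0.5],[31,90,-3,0,0.5],[31,118,-3,0,0.5],[31,118,10,0,0.5],[31,118,30,0,0.5],[31,118,46,0,0.5],[31,118,46,0,0.5],[31,118,46,0,0.5]]]'; python3 -c "
from h import *
print(rel(die(0,.085,.25),.2496+np.pi/2),rel(die(0,-.09,.25),.2496+np.pi/2))"
```

```text
clock: 17.38
eef_pos: [0.5546, 0.0265, 0.2531]
eef_rot: [3.141, 0.0, 1.813]
contact_force: [-0.6, 0.5, 0.2]
width: 0.502
finger_force: 0.0
(array([ 0.1, -0. ,  3.1]), -0.4) (array([-174.9,    1.2,    3.1]), -0.4)
```

```bash
python3 -m creep '[[[0,0,4,-0.4,0.5],[-10,0,4,-0.4,0.5],[-18,0,4,-0.4,0.5],[-28,0,4,-0.4,0.5],[-38,0,4,-0.4,0.5],[-48,0,4,-0.4,0.5],[-58,0,4,-0.4,0.5],[-68,0,4,-0.4,0.5],[-78,1,4,-0.4,0.5],[-88,1,4,-0.4,0.5]]]'; python3 -m creep '[[[-10,0,0,0,0.5],[-20,0,0,0,0.5],[-30,0,0,0,0.5],[-40,0,0,0,0.5],[-50,0,0,0,0.5],[-50,0,0,0,0.5]]]'; python3 - <<'E'
from h import *
print(rel(die(0,-.09,.249),.2496+np.pi/2))
im,K,R,t=cam("top"); im2,*_=cam("side")
c=[cv2.resize(im[185:305,300:450],None,fx=2.6,fy=2.6,interpolation=3),cv2.resize(im2[165:285,265:415],None,fx=2.6,fy=2.6,interpolation=3)]
cv2.imwrite("pics/c4.png",np.hstack(c))
E
```

```text
clock: 18.62
eef_pos: [0.5771, -0.0591, 0.2486]
eef_rot: [-3.142, -0.0, 1.82]
contact_force: [-0.6, 2.1, 2.1]
width: 0.499
finger_force: 0.7
clock: 19.38
eef_pos: [0.5894, -0.1078, 0.2487]
eef_rot: [3.141, 0.001, 1.819]
contact_force: [0.4, -0.5, 0.2]
width: 0.497
finger_force: 0.0
(array([-36.1,  -0.5,  -0.3]), -0.1)
```

View pics/c4.png

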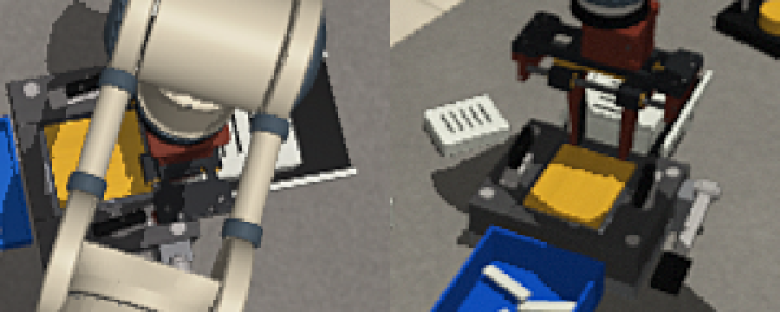

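Both crops show the empty brass pad and the cover ahead of the fingers, partly on the tray. I'll finish the push slowly, then back off and lift.

```bash
python3 -m creep '[[[-6,0,0,0,0.5],[-12,0,0,0,0.5],[-18,0,0,0,0.5],[-24,0,0,0,0.5],[-28,0,0,0,0.5],[-32,0,0,0,0.5],[-34,0,0,0,0.5],[-34,0,0,0,0.5],[-20,0,0,0,0.5],[0,0,-10,0,0.5]]]'; python3 -m creep '[[[20,-40,-60,0,0.5],[60,-60,-100,0,0.5],[120,-60,-100,0,0.5],[180,-60,-100,0,0.5],[220,-60,-100,0,0.5],[220,-60,-100,0,0.5],[220,-60,-100,0,0.5]]]'; python3 - <<'E'
from h import *
im,K,R,t=cam("top"); cv2.imwrite("pics/c5.png",cv2.resize(im[185:310,235:450],None,fx=3.6,fy=3.6,interpolation=3))
m=(im.max(2)>185).astype(np.uint8); n,l,st,ce=cv2.connectedComponentsWithStats(m)
T=die(0,-.155,0)
for k in range(1,n):
    x,y,w,h,a=st[k]
    if a>300 and 330<ce[k][0]<450 and 195<ce[k][1]<270:
        ys,xs=np.nonzero(l==k); P=ray(np.c_[xs,ys],.083,K,R,t)[:,:2]; r=cv2.minAreaRect((P*1000).astype(np.float32))
        print(st[k],r,T)
E
```

```text
clock: 20.72
eef_pos: [0.5887, -0.1058, 0.258]
eef_rot: [-3.14, -0.001, 1.82]
contact_force: [0.1, 0.2, 0.0]
width: 0.499
finger_force: 0.0
clock: 21.6
eef_pos: [0.4763, 0.0918, 0.3592]
eef_rot: [3.141, 0.001, 1.822]
contact_force: [-1.4, 0.4, -0.2]
width: 0.499
finger_force: 0.0
[ 377  211   51   43 1321] ((613.6156616210938, -204.9971923828125), (87.6458969116211, 106.92764282226562), 14.324431419372559) [ 0.61378754 -0.20589675  0.        ]
[ 317  227   46   38 1264] ((571.3311767578125, -55.194557189941406), (77.44699096679688, 96.63509368896484), 14.395933151245117) [ 0.61378754 -0.20589675  0.        ]
```

View pics/c5.png

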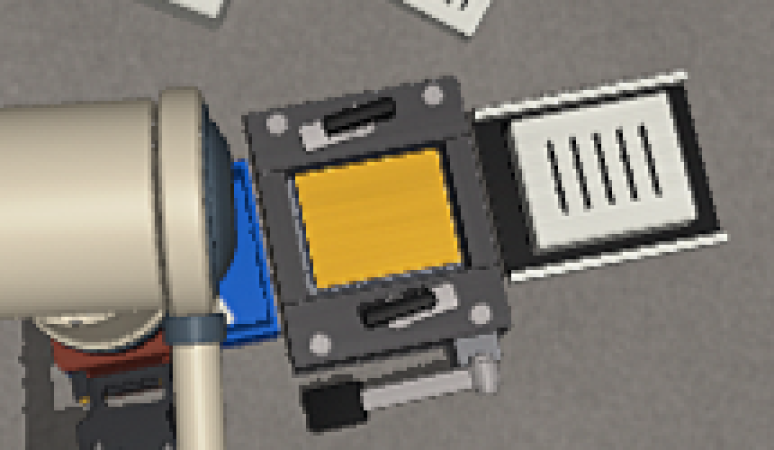

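The cover is at (604,170) in the crop, within 1 mm of the tray centre, at 14.3° and square between the rails. Both straps are clear, the lever is down and the robot touches nothing, so I'm handing in.

```bash
python3 -m creep '[[[0,0,0,0,0.5],[0,0,0,0,0.5],[0,0,0,0,0.5]]]'; python3 -c "
from bench import bot
print(bot.finish_job())"
```

```text
clock: 22.02
eef_pos: [0.4769, 0.0909, 0.3585]
eef_rot: [-3.141, -0.0, 1.819]
contact_force: [-0.3, -0.2, -0.0]
width: 0.5
finger_force: 0.0
the job is handed in; nothing more can be done
None
```

The job is handed in at 22 s: both clamps are at their stops, the lever is down, and the cover lies square on the tray, measured within about 1 mm of its centre; the hand-in returned no verdict.

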